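# Open the hasped mould box and seat the cover half on its dowels

### The job

Flip the hasp off its staple and swing it out until it stands about square to the box front or further, then raise the lid until it leans back past upright, and leave both there. Then lower the loose wooden cover half gently, without letting it drop, over both dowels so that it lies flush on the lower mould half in the box, and let go. Do not force the lid while the hasp is on, and leave the other things on the bench alone.

Things in the scene. Friction and masses are not known exactly. Their poses are not given: they have to be found in the camera images.
- box: Green box, fixed: 250 (its x) x 200 (y) x 100 mm high, walls and floor 10. Origin: centre of the underside, z up. Lid hinged along its +y wall; front with the hasp: -y wall. On the floor inside, centred at box (0, -20) mm, a grooved wooden lower mould half 210 (x) x 100 (y) x 35 mm, with two upright steel dowels, 10 mm diameter, at box x = -90 and +90, y = -20, 28 mm high (the top 8 mm taper to 4 mm diameter).
- seat (a point): Centre of the top face of the lower mould half in the box, 45 mm above the bench, axes as the box. The cover's origin comes here when seated.
- dowel_near (a point): Tip of the dowel at box x = -90 mm, 73 mm above the bench.
- dowel_far (a point): Tip of the dowel at box x = +90 mm, 73 mm above the bench.
- hasp (a joint): Hasp angle, rad. Steel strap 87 mm long, 26 high, 4 thick, on an upright hinge on the box front. 0 = flat along the front, slot over the staple (U of 6 mm bar on the lid's front, 8 mm out past the strap), holding the lid shut. Grows to 2.4 as the free end swings out (counterclockwise from above); 1.57 = square to the front. Light (0.04 N m friction), stays where left.
- hasp_hinge (a point): On the hasp's upright axis, at box (+55, -117) mm, 92 mm above the bench. Shut, the strap runs from here along box -x.
- hasp_post (a point): On the axis of the hasp's red upright round finger post, 18 mm below its top: 12 mm diameter, 60 tall, top 145 mm above the bench. It stands on a lug (top face 85 mm above the bench) 80 mm along the strap from the hinge axis and 26 mm out from the strap; the strap's upper edge is 105 mm above the bench. Moves with the hasp.
- lid (a joint): Angle of the lid (rad): a plywood board 250 x 200 x 10 mm, 0 = shut (its top 110 mm above the bench), 1.57 = upright, 2.1 = stop, leaning back. About 0.35 kg on a stiff hinge (0.5 N m friction): stays at any angle.
- lid_hinge (a point): On the lid's hinge line at the middle, box (0, +100) mm, 100 mm above the bench; the line runs along box x.
- lid_handle (a point): Centre of the lid's black bar handle: round, 14 mm diameter, 40 mm long along box x, flat ends, on two thin posts 22 mm apart. Shut: box (0, -70) mm, 140 mm above the bench, 30 mm above the lid's top face. Moves with the lid, 170 mm from the hinge line along the lid and 40 mm above it square to the lid.
- cover: Cover half of the mould, loose, 0.2 to 0.45 kg: pale wooden plate 210 (its x) x 100 (y) x 16 mm, two through holes of 14 mm diameter at x = -90 and +90, y = 0; on top in the middle a dark wooden grip 60 (x) x 22 (y) x 30 mm high (top 46 mm above the plate's underside). Origin: centre of the underside, z up. The same either way round.
- hole_a (a point): Lower mouth of the cover's hole at its x = -90 mm.
- hole_b (a point): Lower mouth of the cover's hole at its x = +90 mm.
- jar: Bystander: glue jar with yellow cap, 64 mm across, 85 tall; origin at the centre of its underside. Leave alone.
- brush: Bystander: glue brush, 200 mm long, wooden handle; origin at the centre of its underside. Leave alone.
- mug: Bystander: white cup, 80 mm across, 90 tall; origin at the centre of its underside. Leave alone.
- spare: Bystander: spare lower mould half, 210 x 100 x 35 mm block with dark grooves on top, no grip, no holes; origin at the centre of its underside. Leave alone.
- tin: Bystander: brass-coloured tin, 60 mm across, 50 tall; origin at the centre of its underside. Leave alone.

How it is judged:
By the outcome, as a careful person would: the job done as asked, in the order asked, and still so for the second after the job is handed in, with the robot touching nothing.
It also fails if it takes over 72 s, if anything falls off the work surface, if the arm or the gripper's body presses on something with over 40 N, if the wrist force passes 120 N, or if a joint passes its speed limit or range.

### The arm

A 6-joint arm with a two-finger parallel gripper is mounted at the origin on the work surface. World frame = base frame: x ahead of the robot, y to its left, z up, the work surface at z = 0. Lengths are in m, angles in rad, forces in N, time in s.
With the tool pointing down it reaches from about 0.35 to 0.975 m from the base axis. Payload 4.9 kg.
Tool frame: the origin (TCP) lies on the mounting face of the last link; the fingertips stand 173 mm ahead of it and the grasp point (between the pads) lies 155 mm ahead of it; z points along the fingers, y is the direction in which the jaws open and shut (so a half turn about z gives the same grasp; the last joint's range is limited). The gripper opens to 85 mm and grips with 20 to 120 N. Pads are 22 mm wide; open, the fingers measure 114 mm over their backs; the gripper's body (76 mm by 85 mm) begins 54 mm behind the grasp point. The pads swing forward as they close: fully open they stand 13 mm farther back than shut.
Start: joints at [1.068, 0.053, 1.613, -0, 1.476, -0.119], TCP at [0.234, 0.58, 0.405] pointing down, gripper open.
Joint ranges: [-3.01, 3.01], [-1.01, 2.22], [0.06, 2.58], [-1.02, 4.17], [0.09, 2.62], [-3.14, 3.14]. Speed limits (rad/s): [2.57, 2.57, 3.14, 3.14, 3.14, 3.14].

### API

Orientations are given as a unit quaternion [w, x, y, z].
In Python, from plant import manip gives the robot as it stands.
- The arm moves only by the tool play_rows, never from a script. Its argument "increments" is a list of rows, each an object with "offset": the shift along the tool's x, y, z in mm, a list of three; "twist": the turn about the tool's z in rad; "grip": the opening, from 0 (shut) to 1 (fully open). In form: [{"offset": [dx, dy, dz], "twist": twist, "grip": grip}, ...]. A call has 1 to 5 rows; each row is the pose to reach, as a shift and turn from the pose commanded when the call began, along the tool's axes at that moment; what a row does not reach only later rows make up. A row lasts 1/12 s, in which the tool goes at most 41.7 mm and 7.16 degrees, less where a joint would pass 70% of its speed; a pose out of reach is approached as far as the arm can. A call with a gripper value outside its range is refused whole. The fingers move at their own pace and stop on an object; the grip force is fixed at half the most. Time passes only in rows, so rows that repeat a pose let the fingers close. It gives the time, the measured TCP pose, the force and the opening at its end, in the units of the state.
- manip.state(): the state, without advancing time (a new reading comes with each control period).
- manip.grab_frame(name): name is "side" or "top"; returns the picture (400x640x3 uint8, blue, green, red); there is no depth.
- manip.get_calibration(name): a dict with "fx", "fy", "cx", "cy" (pixels), "T" (4x4, takes a point from camera to world coordinates). Camera axes: x right, y down, z forward; pixel columns grow to the right and rows downward; lengths in m; the calibration is good to about 2 mm. A picture is of the moment at which its call begins. get_calibration takes no time and is no camera call.
- manip.job_done(): hands the job in, once; it reports no verdict.
Trained networks look in the newest picture that a camera, given by its name, has taken for a name from the list of things; names that differ only in an ending like _2 or _b are one class to them, and where a whole thing is asked for, a point or a joint stands for the part that bears it (a point fixed in the world has none). Each returns a list of dicts, best first, with "p" (0 to 1); they miss things now and then, are a little off and sometimes report something else, mostly with a low value. They report only what shows in the picture. A call takes as long as a camera call.
- manip.boxes_of(query, camera): "xyz" ([x, y, z] in m, in the coordinates of the camera as it stood for that picture, good to about 4 mm: the middle of the surface that is visible of it).
- manip.tip_of(query, camera): "xyz" ([x, y, z] in m, in the coordinates of the camera as it stood for that picture, good to about 4 mm: a listed point, or the origin of a listed thing).
The state is a dict: "time": time; "joint_pos": joint angles; "joint_vel": joint speeds; "joint_efforts": joint torques, N m; "tool_pos": TCP position; "tool_rot": TCP orientation; "contact_force": force on the tool from outside, world axes, zero at the start; "ft_torque": the same for the moment, N m; "gripper_width": opening from 0.0 (shut) to 1.0 (fully open).
Only numpy, scipy, OpenCV 4.12 (cv2) and the standard library are available. Lean on these libraries where they do the work, as an engineer would, in place of code of your own. Each camera call takes 0.05 s, during which the arm holds its last target. There are 200 camera calls.

## Working session

There is one attempt and no reset: what is moved stays moved. The work goes in short steps, Python scripts to look and compute and a tool call to move; the robot and the scene stay as the last step left them, time stands still between calls to the robot, and variables do not carry over. Pictures are saved under pics/ and viewed, about 8 in all and at most 12, crops included, and the job is handed in when it is done.

Besides the shell and the picture viewer there is one more tool, called after ">>>" by a JSON object that holds its "name" and its "arguments", one argument or row to a line. play_rows: Moves the arm, as the interface text tells. Its arguments: {"type":"object","properties":{"increments":{"type":"array"}},"required":["increments"]}

```bash
ls; mkdir -p pics
cat > h.py <<'E'
import numpy as np, cv2
from plant import manip
from scipy.spatial.transform import Rotation as R
def W(cam,p):
    T=np.array(manip.get_calibration(cam)["T"]); return (T@np.r_[p,1])[:3]
def px(cam,p):
    c=manip.get_calibration(cam); q=np.linalg.inv(np.array(c["T"]))@np.r_[p,1]
    return np.array([c["fx"]*q[0]/q[2]+c["cx"],c["fy"]*q[1]/q[2]+c["cy"]])
def rot():
    q=manip.state()["tool_rot"]; return R.from_quat([q[1],q[2],q[3],q[0]])
def grab(cam,name=None):
    im=manip.grab_frame(cam)
    if name: cv2.imwrite(f"pics/{name}.png",im)
    return im
def tips(cam,names,n=2,f="tip_of"):
    for q in names:
        for d in getattr(manip,f)(q,cam)[:n]: print(cam,f,q,round(d["p"],2),np.round(W(cam,d["xyz"])*1000,1))
E
python3 - <<'E'
from h import *
s=manip.state(); print(s["time"],s["tool_pos"],rot().as_matrix().round(3))
a=grab("top");b=grab("side")
cv2.imwrite("pics/a.png",a); cv2.imwrite("pics/b.png",b)
for c in("top","side"):
    tips(c,["seat","hasp_hinge","hasp_post","lid_hinge","lid_handle","cover","hole_a","box"],2)
tips("top",["jar","brush","mug","spare","tin"],1)
for c in("top","side"): print(np.round(manip.get_calibration(c)["T"],3))
print(manip.state()["time"])
E
```

```text
pics
0.0 [0.2338741  0.57930169 0.40345869] [[-0.927  0.374 -0.001]
 [ 0.374  0.927 -0.002]
 [ 0.    -0.002 -1.   ]]
top tip_of hasp_hinge 0.6 [609.1  -2.7  93.7]
top tip_of hasp_hinge 0.34 [ 569.  -270.1    1.2]
top tip_of lid_hinge 0.55 [526.5 213.5  99.5]
top tip_of lid_hinge 0.47 [ 793.1 -149.7    1.2]
top tip_of cover 0.87 [ 479.  -251.4   -1.6]
top tip_of cover 0.52 [735.  300.2  -2. ]
top tip_of hole_a 0.83 [ 390.1 -237.8    1.4]
top tip_of hole_a 0.82 [ 567.5 -273.7   -1.4]
top tip_of box 0.64 [541.4 111.8  -0.8]
top tip_of box 0.27 [ 390.5 -237.8    1.6]
side tip_of hasp_hinge 0.56 [603.   -3.9  96.1]
side tip_of hasp_post 0.66 [531.  -39.2 127.9]
side tip_of lid_hinge 0.89 [532.4 209.3 102.8]
side tip_of lid_handle 0.98 [542.8  33.9 145.7]
side tip_of cover 0.89 [ 4.798e+02 -2.537e+02 -4.000e-01]
side tip_of hole_a 0.97 [ 388.5 -239.8    1.1]
side tip_of hole_a 0.94 [ 571.8 -270.2   -1.3]
side tip_of box 0.59 [539.6 112.8  -0.7]
top tip_of jar 0.94 [810.   79.5  -1. ]
top tip_of brush 0.68 [ 792.4 -151.1   -5.1]
top tip_of mug 0.6 [ 6.898e+02 -3.909e+02  1.000e-01]
top tip_of spare 0.95 [733.9 301.9  -2.4]
top tip_of tin 0.61 [ 348.3 -121.1    3. ]
[[ 0.104 -0.974  0.203  0.4  ]
 [-0.995 -0.101  0.024 -0.071]
 [-0.003 -0.204 -0.979  1.038]
 [ 0.     0.     0.     1.   ]]
[[-0.948 -0.238  0.21   0.374]
 [-0.317  0.706 -0.633  0.664]
 [ 0.002 -0.667 -0.745  0.917]
 [ 0.     0.     0.     1.   ]]
1.15
```

View pics/a.png

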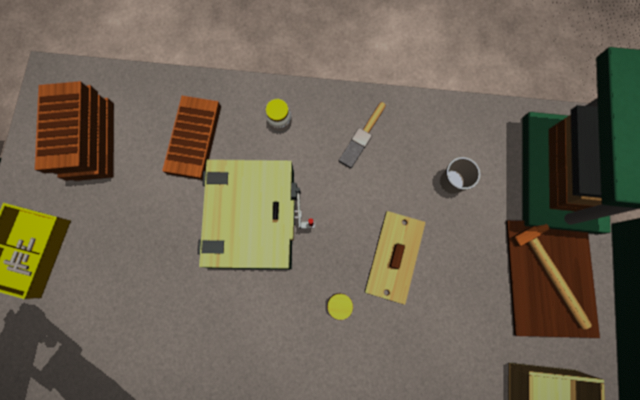

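View pics/b.png

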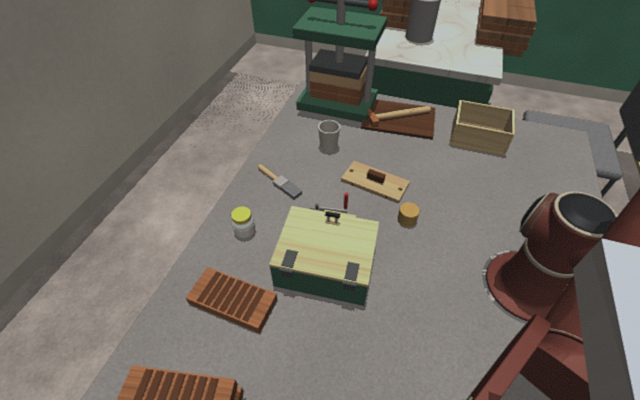

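The top view shows the shut box at about (248,215), the hasp post at (310,222), the cover at (396,257), the spare at (192,137) and the tin at (340,306). The side view agrees. Next I'll fit the box pose.

```bash
cat >> h.py <<'E'
def fit(pairs):  # 2D rigid fit, mm
    A=np.array([p[0] for p in pairs],float);B=np.array([p[1] for p in pairs],float)
    a=A-A.mean(0);b=B-B.mean(0)
    th=np.arctan2((a[:,0]*b[:,1]-a[:,1]*b[:,0]).sum(),(a*b).sum())
    c,s=np.cos(th),np.sin(th);M=np.array([[c,-s],[s,c]]);t=B.mean(0)-M@A.mean(0)
    return th,t,(B-(A@M.T+t))
def ray(cam,uv,z):
    c=manip.get_calibration(cam);T=np.array(c["T"]);d=T[:3,:3]@np.array([(uv[0]-c["cx"])/c["fx"],(uv[1]-c["cy"])/c["fy"],1])
    return (T[:3,3]+d*(z/1000-T[2,3])/d[2])*1000
def plan(world_mm):  # tool-frame offset from present TCP to target TCP
    s=manip.state(); d=np.array(world_mm)-np.array(s["tool_pos"])*1000
    return rot().inv().apply(d).round(1)
E
python3 - <<'E'
from h import *
P=[((55,-117),(609.1,-2.7)),((55,-117),(603,-3.9)),((0,100),(526.5,213.5)),((0,100),(532.4,209.3)),((0,0),(541.4,111.8)),((0,0),(539.6,112.8)),((0,-70),(542.8,33.9)),((-25,-143),(531,-39.2))]
th,t,r=fit(P);print("net",th,t,r.round(1).tolist())
im=cv2.imread("pics/a.png");hsv=cv2.cvtColor(im,cv2.COLOR_BGR2HSV)
for n,(x0,x1,y0,y1) in {"lid":(190,305,145,280),"cover":(355,435,200,310)}.items():
    m=cv2.inRange(hsv,(15,50,110),(40,255,255));k=np.zeros_like(m);k[y0:y1,x0:x1]=m[y0:y1,x0:x1]
    k=cv2.morphologyEx(cv2.morphologyEx(k,cv2.MORPH_CLOSE,np.ones((5,5))),cv2.MORPH_OPEN,np.ones((7,7)))
    cs=max(cv2.findContours(k,0,1)[0],key=cv2.contourArea);q=cv2.boxPoints(cv2.minAreaRect(cv2.convexHull(cs)))
    w=np.array([ray("top",p,110 if n=="lid" else 16)[:2] for p in q])
    print(n,q.round(1).tolist(),w.round(1).tolist(),w.mean(0),[np.hypot(*(w[i]-w[i-1])).round(1) for i in range(4)],[np.arctan2(*(w[i]-w[i-1])[::-1]).round(3) for i in range(4)])
E
```

```text
net 0.09755455258532954 [539.64329679 109.13082565] [[3.3, -0.7], [-2.8, -1.9], [-3.4, 4.8], [2.5, 0.6], [1.8, 2.7], [-0.0, 3.7], [-3.7, -5.6], [2.3, -3.6]]
lid [[198.6999969482422, 266.29998779296875], [201.1999969482422, 158.0], [294.70001220703125, 160.10000610351562], [292.29998779296875, 268.29998779296875]] [[405.2, 199.9], [655.3, 235.3], [673.0, 14.7], [422.3, -8.9]] [538.93824357 110.26037714] [np.float64(209.6), np.float64(252.6), np.float64(221.4), np.float64(251.8)] [np.float64(1.653), np.float64(0.141), np.float64(-1.491), np.float64(-3.048)]
cover [[364.1000061035156, 294.20001220703125], [386.0, 209.89999389648438], [427.1000061035156, 220.5], [405.29998779296875, 304.8999938964844]] [[381.1, -183.5], [594.0, -221.8], [577.5, -326.7], [366.4, -284.4]] [ 479.75930481 -254.10432807] [np.float64(101.9), np.float64(216.4), np.float64(106.2), np.float64(215.3)] [np.float64(1.426), np.float64(-0.178), np.float64(-1.727), np.float64(2.944)]
```

```bash
cat >> h.py <<'E'
def yawy():
    m=rot().as_matrix(); return np.arctan2(m[1,1],m[0,1])
def legs(points,step=200):
    """points: list of (x,y,z TCP mm, yaw of tool y). Prints offset/twist per call, chained, rotating with the tool."""
    s=manip.state();p=np.array(s["tool_pos"])*1000;a=yawy()
    for q in points:
        t=np.array(q[:3],float);da=(q[3]-a+np.pi)%(2*np.pi)-np.pi
        n=max(1,int(np.ceil(max(np.linalg.norm(t-p)/step,abs(da)/.6))))
        for i in range(n):
            d=(t-p)/(n-i); y=np.array([np.cos(a),np.sin(a)]);x=np.array([-y[1],y[0]])*-1  # z down: x = y cross z
            x=np.array([-np.sin(a),np.cos(a)])
            off=np.round([d[:2]@x,d[:2]@y,-d[2]]).astype(int);tw=round(-da/n,2)
            print(off.tolist(),tw); p=p+np.r_[off[0]*x+off[1]*y,-off[2]];a-=tw
        print("  ->",p.round(1),round(a,3))
def red(cam,im):
    h=cv2.cvtColor(im,cv2.COLOR_BGR2HSV);m=cv2.inRange(h,(0,180,90),(4,255,255))|cv2.inRange(h,(174,180,90),(180,255,255))
    return m
E
python3 - <<'E'
from h import *
m=rot().as_matrix();a=yawy();print("x axis check",m[:2,0],[-np.sin(a),np.cos(a)])
for c,f,r in (("top","a",(285,330,205,240)),("side","b",(335,355,185,215))):
    k=red(c,cv2.imread(f"pics/{f}.png"));z=np.zeros_like(k);z[r[2]:r[3],r[0]:r[1]]=k[r[2]:r[3],r[0]:r[1]]
    ys,xs=np.nonzero(z);print(c,len(xs),xs.min(),xs.max(),ys.min(),ys.max(),xs.mean(),ys.mean(),"ray z=140",ray(c,(xs.mean(),ys.mean()),140).round(1),"z115",ray(c,(xs.mean(),ys.mean()),115).round(1))
    print("pred px",px(c,np.array([530,-37.5,145])/1000),px(c,np.array([530,-37.5,85])/1000))
legs([(530,-37,370,.098)])
E
```

```text
x axis check [-0.9272555   0.37442921] [np.float64(-0.9272555021000027), np.float64(0.3744292106997954)]
top 17 309 312 219 223 310.4117647058824 220.88235294117646 ray z=140 [528.6 -38.8 140. ] z115 [532.2 -37.9 115. ]
pred px [309.82841523 219.87148673] [310.38460426 223.62676936]
side 5 345 347 194 195 345.8 194.4 ray z=140 [531.5 -41.9 140. ] z115 [536.5 -64.6 115. ]
pred px [345.97192954 194.39783396] [344.85890722 208.36034842]
[-126, -115, 9] 0.27
[-153, -77, 9] 0.27
[-168, -34, 8] 0.27
[-170, 12, 9] 0.27
  -> [530.3 -36.7 369.7] 0.107
```

>>> {"name": "play_rows", "arguments": {
  "increments": [
    {"offset":[-25,-23,2],"twist":0.05,"grip":1},
    {"offset":[-50,-46,4],"twist":0.11,"grip":1},
    {"offset":[-76,-69,5],"twist":0.16,"grip":1},
    {"offset":[-101,-92,7],"twist":0.22,"grip":1},
    {"offset":[-126,-115,9],"twist":0.27,"grip":1}
  ]
}}

```text
time: 1.57
tool_pos: [0.3081, 0.4243, 0.3957]
tool_rot: [0.0, 0.322, 0.947, 0.0]
contact_force: [0.9, -0.2, 0.2]
gripper_width: 1.002
```

>>> {"name": "play_rows", "arguments": {
  "increments": [
    {"offset":[-31,-15,2],"twist":0.05,"grip":1},
    {"offset":[-61,-31,4],"twist":0.11,"grip":1},
    {"offset":[-92,-46,5],"twist":0.16,"grip":1},
    {"offset":[-122,-62,7],"twist":0.22,"grip":1},
    {"offset":[-153,-77,9],"twist":0.27,"grip":1}
  ]
}}

```text
time: 1.98
tool_pos: [0.3826, 0.27, 0.3869]
tool_rot: [0.0, 0.447, 0.895, 0.0]
contact_force: [0.2, -1.0, -0.2]
gripper_width: 1.003
```

>>> {"name": "play_rows", "arguments": {
  "increments": [
    {"offset":[-34,-7,2],"twist":0.05,"grip":1},
    {"offset":[-67,-14,3],"twist":0.11,"grip":1},
    {"offset":[-101,-20,5],"twist":0.16,"grip":1},
    {"offset":[-134,-27,6],"twist":0.22,"grip":1},
    {"offset":[-168,-34,8],"twist":0.27,"grip":1}
  ]
}}

```text
time: 2.4
tool_pos: [0.4569, 0.1154, 0.3791]
tool_rot: [0.0, 0.563, 0.826, 0.0]
contact_force: [0.5, -0.3, 0.1]
gripper_width: 1.002
```

>>> {"name": "play_rows", "arguments": {
  "increments": [
    {"offset":[-40,3,2],"twist":0.06,"grip":1},
    {"offset":[-80,6,4],"twist":0.12,"grip":1},
    {"offset":[-120,9,6],"twist":0.18,"grip":1},
    {"offset":[-155,11,8],"twist":0.24,"grip":1},
    {"offset":[-170,12,9],"twist":0.27,"grip":1}
  ]
}}

```text
time: 2.82
tool_pos: [0.5313, -0.0402, 0.3696]
tool_rot: [0.001, 0.671, 0.742, -0.0]
contact_force: [0.4, -0.2, 0.0]
gripper_width: 1.001
```

Run:
```python
from h import *
s=manip.state();print(s["time"],np.array(s["tool_pos"])*1000,yawy(),s["joint_pos"],s["contact_force"])
grab("side","c");grab("top")
tips("side",["hasp_post","hasp_hinge","lid_handle"]);tips("top",["hasp_post","hasp_hinge","lid_handle"])
legs([(530,-38,282,.098)])
```

```text
2.8167 [531.30557637 -40.15235368 369.64590305] 0.10099144047459625 [-2.14926862e-01 -1.45151705e-01  1.86323571e+00 -1.08455105e-03
  1.42286349e+00 -3.15758622e-01] [ 0.35568635 -0.18934492  0.00420527]
side tip_of hasp_post 0.6 [530.2 -39.8 128.1]
side tip_of hasp_hinge 0.77 [602.6  -3.5  95.6]
side tip_of hasp_hinge 0.72 [535.8 211.9 101.2]
side tip_of lid_handle 0.8 [542.1  33.4 142.5]
top tip_of lid_handle 0.64 [542.7  41.2 142.6]
[-3, 0, 88] 0.01
  -> [530.2 -38.3 281.9] 0.099
```

>>> {"name": "play_rows", "arguments": {
  "increments": [
    {"offset":[-1,0,25],"twist":0,"grip":1},
    {"offset":[-2,0,50],"twist":0,"grip":0.8},
    {"offset":[-3,0,70],"twist":0,"grip":0.6},
    {"offset":[-3,0,82],"twist":0,"grip":0.5},
    {"offset":[-3,0,88],"twist":0,"grip":0.45}
  ]
}}

```text
time: 3.63
tool_pos: [0.5297, -0.0387, 0.2796]
tool_rot: [-0.001, 0.668, 0.744, -0.001]
contact_force: [0.4, -0.4, -0.5]
gripper_width: 0.459
```

>>> {"name": "play_rows", "arguments": {
  "increments": [
    {"offset":[0,0,0],"twist":0,"grip":0.3},
    {"offset":[0,0,0],"twist":0,"grip":0.15},
    {"offset":[0,0,0],"twist":0,"grip":0},
    {"offset":[0,0,0],"twist":0,"grip":0},
    {"offset":[0,0,0],"twist":0,"grip":0}
  ]
}}

```text
time: 4.05
tool_pos: [0.5302, -0.0399, 0.2827]
tool_rot: [-0.0, 0.668, 0.744, -0.001]
contact_force: [-5.9, -2.2, 1.0]
gripper_width: 0.12
```

>>> {"name": "play_rows", "arguments": {
  "increments": [
    {"offset":[0,0,0],"twist":0,"grip":0},
    {"offset":[0,0,0],"twist":0,"grip":0},
    {"offset":[0,0,0],"twist":0,"grip":0}
  ]
}}

```text
time: 4.3
tool_pos: [0.5302, -0.0399, 0.2827]
tool_rot: [-0.0, 0.668, 0.744, -0.001]
contact_force: [-5.6, -1.6, 0.7]
gripper_width: 0.124
```

Run:
```python
from h import *
s=manip.state();p=np.array(s["tool_pos"])*1000;a=yawy();print(s["time"],p,a,s["contact_force"],s["gripper_width"])
c,sn=np.cos(.098),np.sin(.098);M=np.array([[c,-sn],[sn,c]])
h=np.array([539.5,109.5])+M@[55,-117];print("hinge",h,"r",np.hypot(*(p[:2]-h)),"expected post",np.array([539.5,109.5])+M@[-25,-143])
v=p[:2]-h; v=v/np.hypot(*v)*84.1; x=np.array([-np.sin(a),np.cos(a)]);y=np.array([np.cos(a),np.sin(a)])
for t in np.arange(.15,1.96,.15):
    R2=np.array([[np.cos(t),-np.sin(t)],[np.sin(t),np.cos(t)]]);d=R2@v-v;print(round(t,2),(d@x).round(),(d@y).round())
```

```text
4.3 [530.1806357  -39.93220577 282.74177917] 0.10750072320757471 [-5.58276003 -1.58934115  0.67947379] 0.12351369264554322
hinge [605.68375688  -1.55723896] r 84.69568693231106 expected post [528.61153298 -35.25994365]
0.15 -11.0 5.0
0.3 -22.0 12.0
0.45 -31.0 21.0
0.6 -39.0 31.0
0.75 -46.0 41.0
0.9 -50.0 53.0
1.05 -53.0 65.0
1.2 -54.0 78.0
1.35 -53.0 91.0
1.5 -51.0 103.0
1.65 -46.0 115.0
1.8 -40.0 126.0
1.95 -32.0 135.0
```

>>> {"name": "play_rows", "arguments": {
  "increments": [
    {"offset":[-6,2,0],"twist":0,"grip":0},
    {"offset":[-11,5,0],"twist":0,"grip":0},
    {"offset":[-17,8,0],"twist":0,"grip":0},
    {"offset":[-22,12,0],"twist":0,"grip":0},
    {"offset":[-31,21,0],"twist":0,"grip":0}
  ]
}}

```text
time: 4.72
tool_pos: [0.5538, -0.0691, 0.2827]
tool_rot: [-0.001, 0.668, 0.744, -0.003]
contact_force: [-8.2, -9.2, 1.2]
gripper_width: 0.121
```

>>> {"name": "play_rows", "arguments": {
  "increments": [
    {"offset":[-8,10,0],"twist":0,"grip":0},
    {"offset":[-15,20,0],"twist":0,"grip":0},
    {"offset":[-19,32,0],"twist":0,"grip":0},
    {"offset":[-22,44,0],"twist":0,"grip":0},
    {"offset":[-23,57,0],"twist":0,"grip":0}
  ]
}}

```text
time: 5.13
tool_pos: [0.6144, -0.0861, 0.2827]
tool_rot: [0.0, 0.668, 0.744, -0.001]
contact_force: [-5.6, -1.2, -1.2]
gripper_width: 0.118
```

>>> {"name": "play_rows", "arguments": {
  "increments": [
    {"offset":[1,13,0],"twist":0,"grip":0},
    {"offset":[3,25,0],"twist":0,"grip":0},
    {"offset":[8,37,0],"twist":0,"grip":0},
    {"offset":[14,48,0],"twist":0,"grip":0},
    {"offset":[14,48,0],"twist":0,"grip":0}
  ]
}}

```text
time: 5.55
tool_pos: [0.662, -0.0658, 0.2828]
tool_rot: [0.002, 0.668, 0.744, 0.001]
contact_force: [3.2, -5.1, -1.7]
gripper_width: 0.124
```

>>> {"name": "play_rows", "arguments": {
  "increments": [
    {"offset":[0,0,0],"twist":0,"grip":0.2},
    {"offset":[0,0,0],"twist":0,"grip":0.5},
    {"offset":[0,0,0],"twist":0,"grip":0.5},
    {"offset":[0,0,-10],"twist":0,"grip":0.5},
    {"offset":[0,0,-40],"twist":0,"grip":0.6}
  ]
}}

```text
time: 5.97
tool_pos: [0.6583, -0.0655, 0.317]
tool_rot: [-0.004, 0.668, 0.744, -0.002]
contact_force: [-0.3, -0.6, -0.1]
gripper_width: 0.596
```

>>> {"name": "play_rows", "arguments": {
  "increments": [
    {"offset":[0,0,-25],"twist":0,"grip":0.7},
    {"offset":[0,0,-50],"twist":0,"grip":0.8},
    {"offset":[0,0,-60],"twist":0,"grip":0.8}
  ]
}}

```text
time: 6.22
tool_pos: [0.6607, -0.066, 0.3879]
tool_rot: [0.003, 0.668, 0.744, 0.002]
contact_force: [1.3, -0.6, 0.9]
gripper_width: 0.802
```

Run:
```python
from h import *
s=manip.state();print(s["time"],np.array(s["tool_pos"])*1000,yawy(),s["contact_force"],s["gripper_width"])
a=grab("top");b=grab("side","d")
tips("side",["hasp_post","hasp_hinge","lid_handle"],1);tips("top",["hasp_post","hasp_hinge","lid_handle"],1)
u=px("side",np.array([.59,-.0,.1])).astype(int);print(u)
cv2.imwrite("pics/d1.png",cv2.resize(b[max(0,u[1]-90):u[1]+110,max(0,u[0]-130):u[0]+130],None,fx=3,fy=3,interpolation=2))
legs([(545,40,373,.098),(545,40,297,.098)])
```

```text
6.2167 [660.69347482 -65.9787097  387.88285639] 0.10699279043544159 [ 1.26039778 -0.59258844  0.86165291] 0.8020525459100414
side tip_of hasp_post 0.5 [662.6 -62.5 126.6]
side tip_of hasp_hinge 0.72 [604.   -6.7  94.2]
side tip_of lid_handle 0.67 [542.9  35.7 143.1]
top tip_of hasp_post 0.49 [ 351.6 -120.8    3.7]
[321 209]
[118, -103, 6] 0.01
  -> [544.7  40.4 373.2] 0.097
[0, 0, 76] -0.0
  -> [544.7  40.4 297.2] 0.097
```

View pics/d1.png

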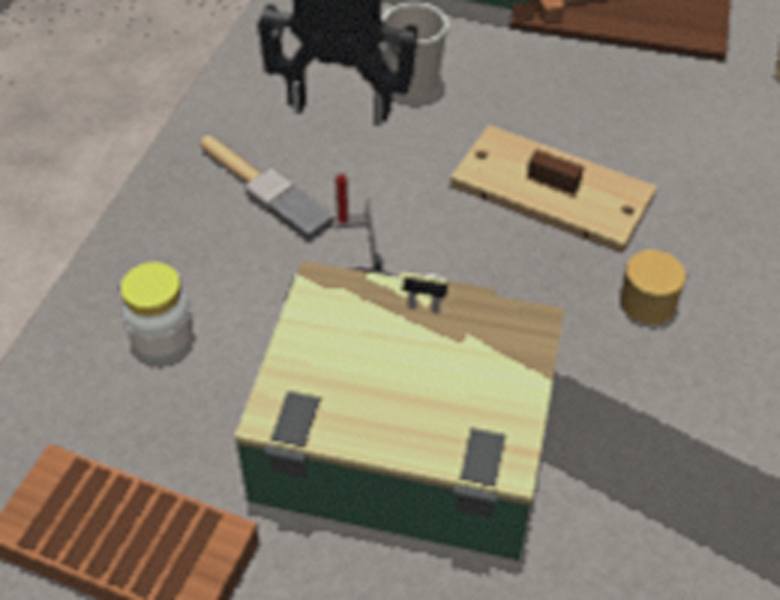

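The third picture shows the hasp standing out past square, with the post at (342,198) in the crop. The handle is at (425,287). I'll grip the bar by its flat ends.

>>> {"name": "play_rows", "arguments": {
  "increments": [
    {"offset":[29,-26,3],"twist":0,"grip":0.8},
    {"offset":[58,-52,7],"twist":0.01,"grip":0.8},
    {"offset":[86,-78,11],"twist":0.01,"grip":0.8},
    {"offset":[108,-98,14],"twist":0.01,"grip":0.8},
    {"offset":[115,-104,15],"twist":0.01,"grip":0.8}
  ]
}}

```text
time: 7.03
tool_pos: [0.5416, 0.0395, 0.3643]
tool_rot: [-0.002, 0.671, 0.741, -0.001]
contact_force: [0.1, -1.0, -0.2]
gripper_width: 0.799
```

>>> {"name": "play_rows", "arguments": {
  "increments": [
    {"offset":[0,0,20],"twist":0,"grip":0.8},
    {"offset":[0,0,40],"twist":0,"grip":0.8},
    {"offset":[0,0,60],"twist":0,"grip":0.8},
    {"offset":[0,0,74],"twist":0,"grip":0.8},
    {"offset":[0,0,80],"twist":0,"grip":0.8}
  ]
}}

```text
time: 7.45
tool_pos: [0.5436, 0.0371, 0.2832]
tool_rot: [-0.002, 0.672, 0.74, -0.002]
contact_force: [-0.5, 0.3, 0.2]
gripper_width: 0.802
```

>>> {"name": "play_rows", "arguments": {
  "increments": [
    {"offset":[0,0,0],"twist":0,"grip":0.6},
    {"offset":[0,0,0],"twist":0,"grip":0.45},
    {"offset":[0,0,0],"twist":0,"grip":0.3},
    {"offset":[0,0,0],"twist":0,"grip":0.3},
    {"offset":[0,0,0],"twist":0,"grip":0.3}
  ]
}}

```text
time: 7.87
tool_pos: [0.545, 0.0372, 0.2877]
tool_rot: [0.001, 0.672, 0.741, 0.001]
contact_force: [2.6, -1.1, -2.6]
gripper_width: 0.457
```

Run:
```python
from h import *
s=manip.state();print(s["time"],np.array(s["tool_pos"])*1000,yawy(),s["contact_force"],s["ft_torque"],s["gripper_width"])
b=grab("side")
u=px("side",np.array([.545,.04,.16])).astype(int)
cv2.imwrite("pics/e.png",cv2.resize(b[max(0,u[1]-60):u[1]+40,max(0,u[0]-65):u[0]+65],None,fx=6,fy=6,interpolation=2))
```

```text
7.8667 [545.00896174  37.17054792 287.69128761] 0.09692283183360348 [ 2.57397271 -1.14850474 -2.62262478] [-0.0784628  -0.3264828  -0.01055431] 0.4566918070827683
```

View pics/e.png

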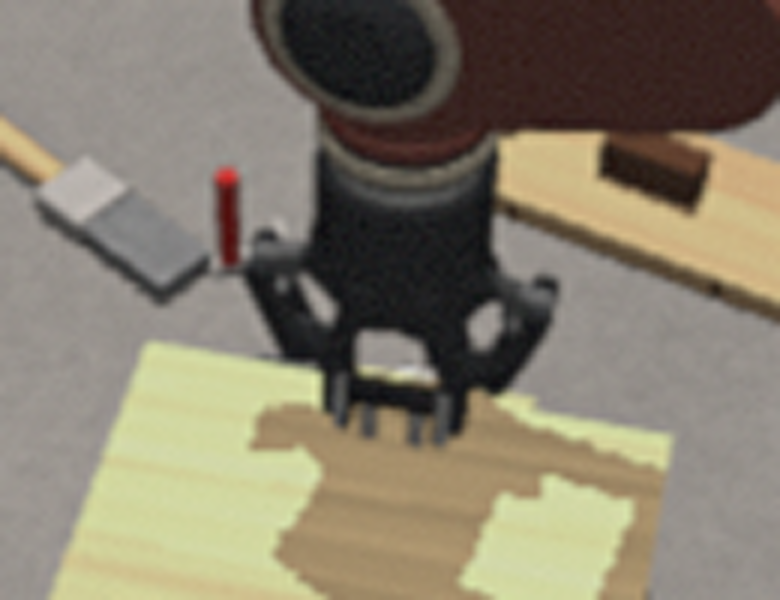

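The fourth picture shows the pads on the bar's ends (opening 39 mm). Now I'll raise the lid along its arc.

>>> {"name": "play_rows", "arguments": {
  "increments": [
    {"offset":[2,0,-8],"twist":0,"grip":0.3},
    {"offset":[5,0,-17],"twist":0,"grip":0.3},
    {"offset":[11,0,-33],"twist":0,"grip":0.3},
    {"offset":[19,0,-48],"twist":0,"grip":0.3},
    {"offset":[29,0,-63],"twist":0,"grip":0.3}
  ]
}}

```text
time: 8.33
tool_pos: [0.5422, 0.0655, 0.3503]
tool_rot: [0.002, 0.672, 0.74, 0.0]
contact_force: [9.0, -1.9, -6.5]
gripper_width: 0.454
```

Run:
```python
from h import *
s=manip.state();print(s["time"],np.array(s["tool_pos"])*1000,yawy(),s["contact_force"],s["ft_torque"],s["gripper_width"])
```

```text
8.3333 [542.23755065  65.53624625 350.318884  ] 0.09617687378029206 [ 8.9656606  -1.90386037 -6.48750502] [-0.68273716 -1.37360407 -0.01998166] 0.4541948316553394
```

Forces are small, so I'll continue from θ=0.4 in 0.1 rad rows.

>>> {"name": "play_rows", "arguments": {
  "increments": [
    {"offset":[11,0,-14],"twist":0,"grip":0.3},
    {"offset":[23,0,-26],"twist":0,"grip":0.3},
    {"offset":[37,0,-37],"twist":0,"grip":0.3},
    {"offset":[51,0,-47],"twist":0,"grip":0.3},
    {"offset":[67,0,-55],"twist":0,"grip":0.3}
  ]
}}

```text
time: 8.75
tool_pos: [0.5359, 0.1319, 0.4067]
tool_rot: [0.004, 0.673, 0.74, -0.0]
contact_force: [7.2, -6.6, -2.8]
gripper_width: 0.454
```

>>> {"name": "play_rows", "arguments": {
  "increments": [
    {"offset":[16,0,-7],"twist":0,"grip":0.3},
    {"offset":[33,0,-12],"twist":0,"grip":0.3},
    {"offset":[50,0,-15],"twist":0,"grip":0.3},
    {"offset":[67,0,-17],"twist":0,"grip":0.3},
    {"offset":[85,0,-16],"twist":0,"grip":0.3}
  ]
}}

```text
time: 9.17
tool_pos: [0.5279, 0.2169, 0.4247]
tool_rot: [0.004, 0.673, 0.74, 0.001]
contact_force: [3.7, -5.9, 6.2]
gripper_width: 0.452
```

>>> {"name": "play_rows", "arguments": {
  "increments": [
    {"offset":[17,0,2],"twist":0,"grip":0.3},
    {"offset":[34,0,6],"twist":0,"grip":0.3},
    {"offset":[51,0,11],"twist":0,"grip":0.3},
    {"offset":[67,0,18],"twist":0,"grip":0.3},
    {"offset":[75,0,22],"twist":0,"grip":0.3}
  ]
}}

```text
time: 9.58
tool_pos: [0.5207, 0.2933, 0.4029]
tool_rot: [0.003, 0.672, 0.741, 0.004]
contact_force: [5.8, 0.8, 8.6]
gripper_width: 0.45
```

Run:
```python
from h import *
s=manip.state();print(s["time"],np.array(s["tool_pos"])*1000,yawy(),s["contact_force"],s["ft_torque"],s["gripper_width"])
b=grab("side","f")
u=px("side",np.array([.53,.2,.2])).astype(int);print(u)
cv2.imwrite("pics/f.png",cv2.resize(b[max(0,u[1]-120):u[1]+120,max(0,u[0]-130):u[0]+130],None,fx=2.4,fy=2.4,interpolation=2))
```

```text
9.5833 [520.71985997 293.29534118 402.92905148] 0.0978472861421384 [5.77052678 0.8034461  8.55286534] [-0.63819473 -0.6519794  -0.00486986] 0.4497404874597209
[318 250]
```

View pics/f.png

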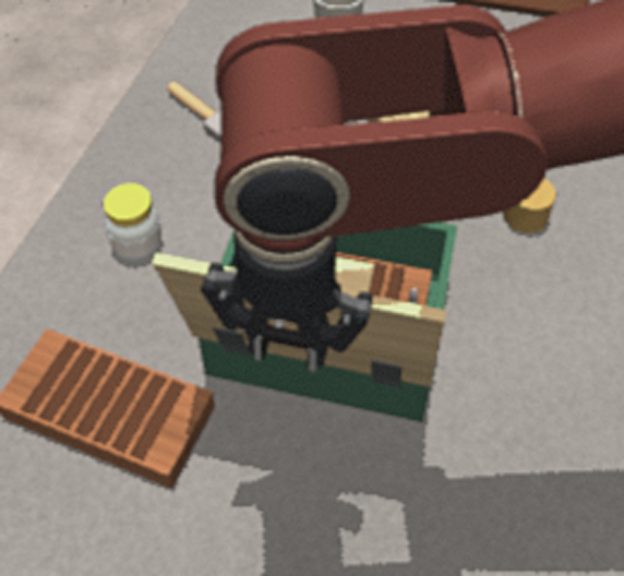

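The fifth picture shows the lid leaning back past upright, with the lower half and a dowel visible in the box. Releasing and rising.

>>> {"name": "play_rows", "arguments": {
  "increments": [
    {"offset":[0,0,0],"twist":0,"grip":0.6},
    {"offset":[0,0,0],"twist":0,"grip":0.75},
    {"offset":[0,0,-8],"twist":0,"grip":0.75},
    {"offset":[0,0,-30],"twist":0,"grip":0.75},
    {"offset":[0,0,-65],"twist":0,"grip":0.75}
  ]
}}

```text
time: 10.05
tool_pos: [0.519, 0.2914, 0.4599]
tool_rot: [-0.002, 0.672, 0.74, -0.004]
contact_force: [0.2, 0.9, -0.3]
gripper_width: 0.751
```

>>> {"name": "play_rows", "arguments": {
  "increments": [
    {"offset":[0,0,-30],"twist":0,"grip":0.75},
    {"offset":[0,0,-45],"twist":0,"grip":0.75}
  ]
}}

```text
time: 10.22
tool_pos: [0.5196, 0.2917, 0.514]
tool_rot: [0.001, 0.672, 0.74, 0.003]
contact_force: [-0.2, -0.9, 1.8]
gripper_width: 0.749
```

Run:
```python
from h import *
s=manip.state();print(s["time"],np.array(s["tool_pos"])*1000,yawy(),s["contact_force"])
legs([(510,50,460,.3),(480,-254,300,1.388)])
```

```text
10.2167 [519.55269022 291.70179413 514.00160958] 0.09650668751626723 [-0.16206659 -0.87000845  1.84390177]
[-120, -16, 27] -0.1
[-117, -29, 27] -0.1
  -> [509.6  50.3 460. ] 0.297
[-141, -59, 80] -0.55
[-90, -124, 80] -0.55
  -> [ 479.6 -254.3  300. ] 1.397
```

>>> {"name": "play_rows", "arguments": {
  "increments": [
    {"offset":[-24,-3,5],"twist":-0.02,"grip":0.75},
    {"offset":[-48,-6,11],"twist":-0.04,"grip":0.8},
    {"offset":[-72,-10,16],"twist":-0.06,"grip":0.9},
    {"offset":[-96,-13,22],"twist":-0.08,"grip":1},
    {"offset":[-120,-16,27],"twist":-0.1,"grip":1}
  ]
}}

```text
time: 10.63
tool_pos: [0.5149, 0.1699, 0.4808]
tool_rot: [-0.0, 0.634, 0.774, -0.001]
contact_force: [-0.3, 0.1, 0.5]
gripper_width: 0.999
```

>>> {"name": "play_rows", "arguments": {
  "increments": [
    {"offset":[-23,-6,5],"twist":-0.02,"grip":1},
    {"offset":[-47,-12,11],"twist":-0.04,"grip":1},
    {"offset":[-70,-17,16],"twist":-0.06,"grip":1},
    {"offset":[-94,-23,22],"twist":-0.08,"grip":1},
    {"offset":[-117,-29,27],"twist":-0.1,"grip":1}
  ]
}}

```text
time: 11.05
tool_pos: [0.5093, 0.0493, 0.4537]
tool_rot: [-0.001, 0.594, 0.804, -0.0]
contact_force: [-0.6, 0.1, -0.8]
gripper_width: 0.996
```

>>> {"name": "play_rows", "arguments": {
  "increments": [
    {"offset":[-28,-12,16],"twist":-0.11,"grip":1},
    {"offset":[-56,-24,32],"twist":-0.22,"grip":1},
    {"offset":[-85,-35,48],"twist":-0.33,"grip":1},
    {"offset":[-113,-47,64],"twist":-0.44,"grip":1},
    {"offset":[-141,-59,80],"twist":-0.55,"grip":1}
  ]
}}

```text
time: 11.47
tool_pos: [0.4939, -0.1029, 0.3736]
tool_rot: [-0.0, 0.352, 0.936, 0.0]
contact_force: [0.6, -1.0, -0.7]
gripper_width: 0.999
```

>>> {"name": "play_rows", "arguments": {
  "increments": [
    {"offset":[-18,-25,16],"twist":-0.11,"grip":1},
    {"offset":[-36,-50,32],"twist":-0.22,"grip":1},
    {"offset":[-54,-74,48],"twist":-0.33,"grip":1},
    {"offset":[-72,-99,64],"twist":-0.44,"grip":1},
    {"offset":[-90,-124,80],"twist":-0.55,"grip":1}
  ]
}}

```text
time: 11.88
tool_pos: [0.4791, -0.2553, 0.2936]
tool_rot: [-0.0, 0.084, 0.996, 0.0]
contact_force: [1.2, 0.4, 0.2]
gripper_width: 0.999
```

>>> {"name": "play_rows", "arguments": {
  "increments": [
    {"offset":[0,0,0],"twist":0,"grip":1}
  ]
}}

```text
time: 11.97
tool_pos: [0.4779, -0.2573, 0.2906]
tool_rot: [-0.003, 0.087, 0.996, 0.001]
contact_force: [-0.2, 0.8, 0.3]
gripper_width: 1.002
```

Run:
```python
from h import *
s=manip.state();print(s["time"],np.array(s["tool_pos"])*1000,yawy(),s["contact_force"])
a=grab("top","g");b=grab("side","g2")
for c in("side","top"): tips(c,["dowel_near","dowel_far","seat","hasp_post","lid_handle","box","cover","hole_a"],2)
cv2.imwrite("pics/g1.png",cv2.resize(a[140:320,180:440],None,fx=3,fy=3,interpolation=2))
```

```text
11.9667 [ 477.88737276 -257.26832732  290.64629309] 1.3959532635882739 [-0.15947078  0.84242561  0.33009481]
side tip_of dowel_near 0.89 [451.9  85.   76.2]
side tip_of dowel_far 0.94 [633.4  98.3  76. ]
side tip_of dowel_far 0.16 [ 350.7 -125.5    1.1]
side tip_of seat 0.83 [543.2  90.7  45.6]
side tip_of hasp_post 0.64 [662.3 -64.6 124.1]
side tip_of lid_handle 0.59 [531.7 213.9 104.9]
side tip_of lid_handle 0.58 [518.7 285.9 256.8]
side tip_of cover 0.98 [ 483.2 -253.6   -0.5]
side tip_of hole_a 0.9 [ 391.6 -238.9    0.9]
side tip_of hole_a 0.8 [ 569.2 -270.7   -0.7]
top tip_of dowel_near 0.71 [447.2  84.2  72. ]
top tip_of dowel_far 0.61 [628.9 100.7  74. ]
top tip_of seat 0.61 [449.9  83.9  75.3]
top tip_of seat 0.58 [539.7  94.4  47.5]
top tip_of hasp_post 0.59 [663.5 -58.6 125.1]
top tip_of lid_handle 0.78 [523.3 294.2 256.2]
top tip_of lid_handle 0.37 [809.9  78.4   2.5]
top tip_of box 0.95 [542.9 114.2  -2.1]
top tip_of hole_a 0.68 [ 568.7 -269.6   -1.5]
```

View pics/g1.png

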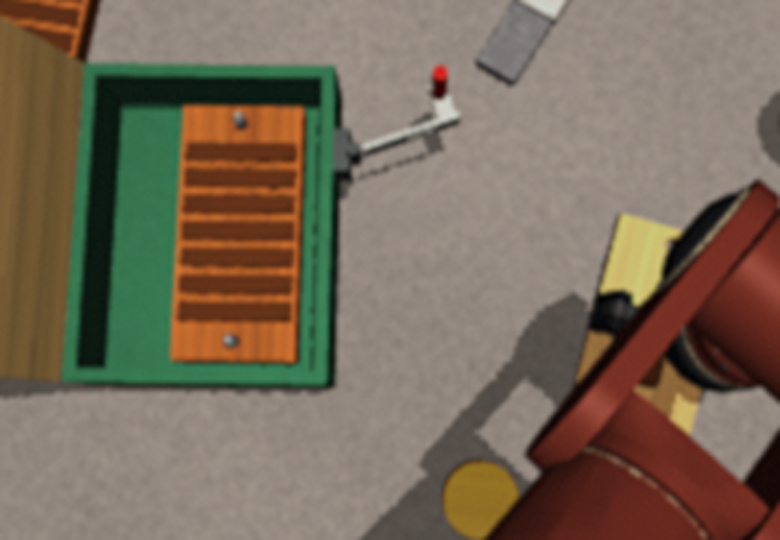

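The sixth picture shows the open box with dowels at crop (229,339) and (239,117) and the hasp well out. Descending on the cover's grip.

>>> {"name": "play_rows", "arguments": {
  "increments": [
    {"offset":[3,2,20],"twist":0,"grip":1},
    {"offset":[3,2,40],"twist":0,"grip":1},
    {"offset":[3,2,60],"twist":0,"grip":0.9},
    {"offset":[3,2,60],"twist":0,"grip":0.8},
    {"offset":[3,2,60],"twist":0,"grip":0.8}
  ]
}}

```text
time: 13.28
tool_pos: [0.4769, -0.2512, 0.2336]
tool_rot: [-0.001, 0.087, 0.996, 0.001]
contact_force: [0.4, -0.1, 1.2]
gripper_width: 0.801
```

Run:
```python
from h import *
s=manip.state();print(s["time"],np.array(s["tool_pos"])*1000,yawy(),s["contact_force"],s["gripper_width"])
legs([(480,-254,194,1.391)])
```

```text
13.2833 [ 476.89832568 -251.16152333  233.5638513 ] 1.3968909174048918 [ 0.35268004 -0.12446366  1.15927725] 0.801257272460029
[-4, -2, 40] 0.01
  -> [ 480.5 -253.8  193.6] 1.387
```

>>> {"name": "play_rows", "arguments": {
  "increments": [
    {"offset":[-4,-2,15],"twist":0.01,"grip":0.8},
    {"offset":[-4,-2,28],"twist":0.01,"grip":0.8},
    {"offset":[-4,-2,36],"twist":0.01,"grip":0.7},
    {"offset":[-4,-2,40],"twist":0.01,"grip":0.6},
    {"offset":[-4,-2,40],"twist":0.01,"grip":0.5}
  ]
}}

```text
time: 13.7
tool_pos: [0.4806, -0.2538, 0.1937]
tool_rot: [-0.001, 0.092, 0.996, 0.001]
contact_force: [0.5, -0.6, -0.1]
gripper_width: 0.505
```

>>> {"name": "play_rows", "arguments": {
  "increments": [
    {"offset":[0,0,0],"twist":0,"grip":0.35},
    {"offset":[0,0,0],"twist":0,"grip":0.2},
    {"offset":[0,0,0],"twist":0,"grip":0},
    {"offset":[0,0,0],"twist":0,"grip":0},
    {"offset":[0,0,0],"twist":0,"grip":0}
  ]
}}

```text
time: 14.12
tool_pos: [0.4813, -0.2543, 0.1956]
tool_rot: [0.001, 0.092, 0.996, -0.0]
contact_force: [0.2, 0.0, 3.0]
gripper_width: 0.242
```

>>> {"name": "play_rows", "arguments": {
  "increments": [
    {"offset":[0,0,0],"twist":0,"grip":0},
    {"offset":[0,0,0],"twist":0,"grip":0},
    {"offset":[0,0,-4],"twist":0,"grip":0},
    {"offset":[0,0,-12],"twist":0,"grip":0},
    {"offset":[0,0,-25],"twist":0,"grip":0}
  ]
}}

```text
time: 14.53
tool_pos: [0.4799, -0.2533, 0.2181]
tool_rot: [-0.002, 0.092, 0.996, 0.001]
contact_force: [-0.6, 0.5, -2.8]
gripper_width: 0.245
```

Run:
```python
from h import *
s=manip.state();print(s["time"],np.array(s["tool_pos"])*1000,yawy(),s["contact_force"],s["ft_torque"],s["gripper_width"])
# dowel tips in pixels, from pre-grasp pictures
from itertools import product
for c,f in(("top","g"),("side","g2")):
    im=cv2.imread(f"pics/{f}.png");h=cv2.cvtColor(im,cv2.COLOR_BGR2HSV)
    for n,w in(("near",(449.5,84.6)),("far",(631,99.5))):
        a=px(c,np.r_[w,73]/1000);b=px(c,np.r_[w,45]/1000)
        x0,x1=int(min(a[0],b[0])-6),int(max(a[0],b[0])+7);y0,y1=int(min(a[1],b[1])-6),int(max(a[1],b[1])+7)
        m=h[y0:y1,x0:x1,1]<110; ys,xs=np.nonzero(m)
        print(c,n,"pred tip/base",a.round(1),b.round(1),"blob",len(xs),(xs.min()+x0,xs.max()+x0,ys.min()+y0,ys.max()+y0),(xs.mean()+x0).round(1),(ys.mean()+y0).round(1))
        print("   ray z59 centroid",ray(c,(xs.mean()+x0,ys.mean()+y0),60).round(1))
legs([(477,-252,330,1.391),(525,92,330,1.661)])
```

```text
14.5333 [ 479.92727436 -253.31706607  218.10392455] 1.3869782299376774 [-0.64687768  0.48060933 -2.84598221] [ 0.02959689 -0.01019628  0.0104895 ] 0.24459181782572897
top near pred tip/base [255.  252.9] [256.8 253.7] blob 15 (np.int64(254), np.int64(258), np.int64(252), np.int64(255)) 256.3 253.3
   ray z59 centroid [449.7  83.4  60. ]
top far pred tip/base [259.  177.6] [260.6 180.3] blob 15 (np.int64(258), np.int64(261), np.int64(177), np.int64(181)) 259.5 179.3
   ray z59 centroid [629.7 100.   60. ]
side near pred tip/base [360.9 251.1] [360.1 256.9] blob 116 (np.int64(354), np.int64(366), np.int64(249), np.int64(262)) 360.2 257.5
   ray z59 centroid [447.4  96.3  60. ]
side far pred tip/base [295.9 237.9] [296.4 243.8] blob 213 (np.int64(289), np.int64(302), np.int64(231), np.int64(249)) 295.5 241.1
   ray z59 centroid [632.1 101.3  60. ]
[3, 1, -112] -0.0
  -> [ 477.2 -251.8  330.1] 1.387
[8, 173, 0] -0.14
[-17, 173, 0] -0.14
  -> [525.5  91.9 330.1] 1.667
```

>>> {"name": "play_rows", "arguments": {
  "increments": [
    {"offset":[1,0,-20],"twist":0,"grip":0},
    {"offset":[1,0,-45],"twist":0,"grip":0},
    {"offset":[2,1,-75],"twist":0,"grip":0},
    {"offset":[3,1,-100],"twist":0,"grip":0},
    {"offset":[3,1,-112],"twist":0,"grip":0}
  ]
}}

```text
time: 14.95
tool_pos: [0.4787, -0.2529, 0.3367]
tool_rot: [0.003, 0.092, 0.996, -0.002]
contact_force: [0.9, -0.1, -2.6]
gripper_width: 0.245
```

>>> {"name": "play_rows", "arguments": {
  "increments": [
    {"offset":[1,25,0],"twist":-0.02,"grip":0},
    {"offset":[3,60,0],"twist":-0.05,"grip":0},
    {"offset":[5,98,0],"twist":-0.08,"grip":0},
    {"offset":[6,136,0],"twist":-0.11,"grip":0},
    {"offset":[8,173,0],"twist":-0.14,"grip":0}
  ]
}}

```text
time: 15.37
tool_pos: [0.5016, -0.0794, 0.3314]
tool_rot: [-0.0, 0.022, 1.0, 0.0]
contact_force: [0.9, 0.0, -3.5]
gripper_width: 0.242
```

>>> {"name": "play_rows", "arguments": {
  "increments": [
    {"offset":[-6,40,0],"twist":-0.03,"grip":0},
    {"offset":[-12,80,0],"twist":-0.06,"grip":0},
    {"offset":[-18,120,0],"twist":-0.09,"grip":0},
    {"offset":[-24,155,0],"twist":-0.12,"grip":0},
    {"offset":[-27,173,0],"twist":-0.13,"grip":0}
  ]
}}

```text
time: 15.78
tool_pos: [0.5363, 0.0941, 0.3314]
tool_rot: [-0.0, -0.045, 0.999, 0.001]
contact_force: [0.4, -0.3, -2.2]
gripper_width: 0.247
```

>>> {"name": "play_rows", "arguments": {
  "increments": [
    {"offset":[0,0,0],"twist":0,"grip":0},
    {"offset":[0,0,0],"twist":0,"grip":0},
    {"offset":[0,0,0],"twist":0,"grip":0}
  ]
}}

```text
time: 16.03
tool_pos: [0.5362, 0.0902, 0.3312]
tool_rot: [-0.001, -0.043, 0.999, -0.0]
contact_force: [0.0, -0.3, -2.4]
gripper_width: 0.246
```

Run:
```python
from h import *
s=manip.state();print(s["time"],np.array(s["tool_pos"])*1000,yawy(),s["contact_force"],s["gripper_width"])
a=grab("top","i");b=grab("side","i2")
for c in("side","top"): tips(c,["dowel_near","dowel_far","seat","cover","hole_a","lid_handle","hasp_post"],2)
v=np.hstack([cv2.resize(a[140:290,190:320],None,fx=3,fy=3,interpolation=2),cv2.resize(b[160:310,250:380],None,fx=3,fy=3,interpolation=2)])
cv2.imwrite("pics/i1.png",v)
```

```text
16.0333 [536.23240574  90.18679472 331.23284451] 1.6566956269573776 [ 0.04607072 -0.33963764 -2.42894138] 0.24600895378584706
side tip_of dowel_near 0.95 [451.3  83.4  77.8]
side tip_of dowel_far 0.85 [629.7 102.2  74.7]
side tip_of seat 0.7 [540.4  88.1  47.6]
side tip_of cover 0.79 [540.   91.3 135.7]
side tip_of hole_a 0.83 [443.6  80.8 137.6]
side tip_of hole_a 0.57 [626.   95.6 136. ]
side tip_of lid_handle 0.65 [518.9 285.  257.1]
side tip_of hasp_post 0.68 [663.  -60.3 126.4]
top tip_of dowel_near 0.6 [449.3  85.   73.2]
top tip_of seat 0.24 [521.6 292.3 253.1]
top tip_of cover 0.61 [534.3  93.7 138.5]
top tip_of hole_a 0.67 [442.6  83.6 137.5]
top tip_of hole_a 0.58 [665.2 -61.5 123.9]
top tip_of lid_handle 0.74 [521.2 292.8 255.3]
top tip_of hasp_post 0.76 [665.1 -59.4 126.6]
top tip_of hasp_post 0.67 [ 348.  -123.9    0.7]
```

View pics/i1.png

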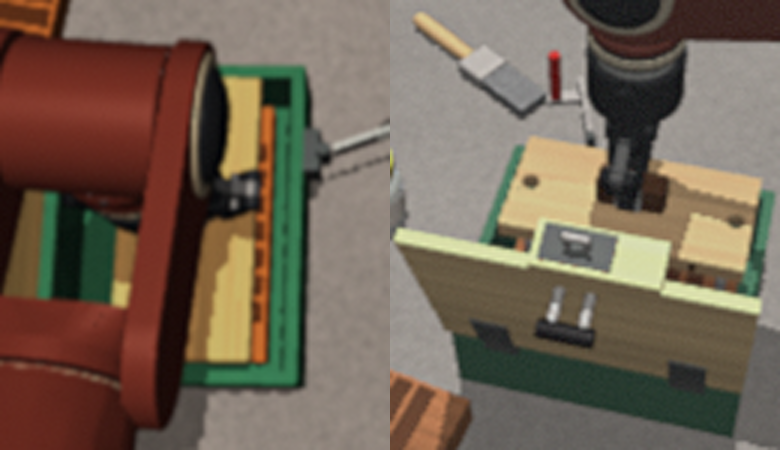

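The seventh picture shows the cover over the box with its holes at about (297,220) and (366,234) in the side image. I'll enlarge the holes and dowels to compare them in one camera.

Run:
```python
from h import *
i=cv2.imread("pics/i2.png");g=cv2.imread("pics/g2.png");t=cv2.imread("pics/g.png")
def cr(im,u,v): return cv2.resize(im[v-12:v+13,u-12:u+13],None,fx=10,fy=10,interpolation=cv2.INTER_NEAREST)
v=np.vstack([np.hstack([cr(i,297,220),cr(i,366,234),cr(t,256,253)]),np.hstack([cr(g,296,240),cr(g,361,254),cr(t,260,179)])])
cv2.imwrite("pics/j.png",v)
for u in((297,220),(366,234)): print(ray("side",u,152.5).round(1))
```

```text
[624.8  97.9 152.5]
[443.1  84.7 152.5]
```

View pics/j.png

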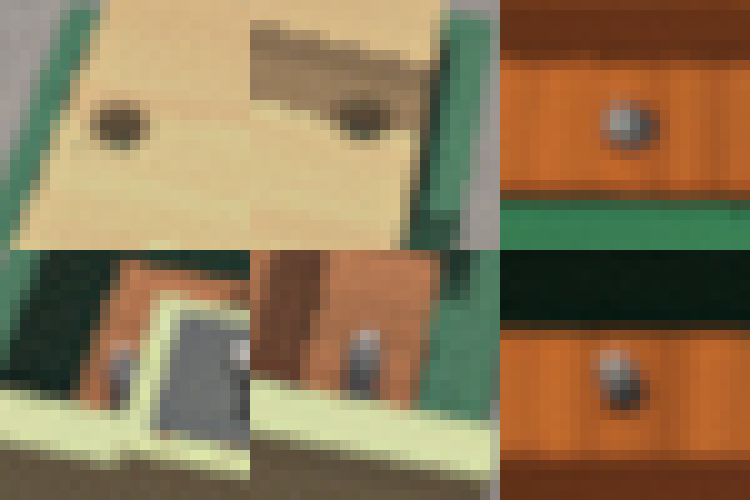

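Run:
```python
from h import *
H=[ray("side",u,152)[:2] for u in((364.6,233.3),(296.5,220))];D=[ray("side",u,73)[:2] for u in((360.1,250),(295.7,237.3))];T=[ray("top",u,73)[:2] for u in((255.2,252.5),(258.2,177.5))]
for n,q in(("hole",H),("dowel side",D),("dowel top",T)):
    q=np.array(q);d=q[1]-q[0];print(n,q.round(1).tolist(),"mid",q.mean(0).round(1),"len",np.hypot(*d).round(1),"yaw",np.arctan2(d[1],d[0]).round(4))
```

```text
hole [[447.0, 83.3], [626.2, 97.9]] mid [536.6  90.6] len 179.7 yaw 0.0816
dowel side [[452.5, 81.8], [632.3, 97.7]] mid [542.4  89.8] len 180.6 yaw 0.0881
dowel top [[450.5, 84.2], [630.9, 101.4]] mid [540.7  92.8] len 181.2 yaw 0.0948
```

>>> {"name": "play_rows", "arguments": {
  "increments": [
    {"offset":[-5,1,10],"twist":-0.01,"grip":0},
    {"offset":[-5,1,25],"twist":-0.01,"grip":0},
    {"offset":[-5,1,40],"twist":-0.01,"grip":0},
    {"offset":[-5,1,52],"twist":-0.01,"grip":0},
    {"offset":[-5,1,56],"twist":-0.01,"grip":0}
  ]
}}

```text
time: 17.25
tool_pos: [0.5406, 0.0921, 0.2724]
tool_rot: [-0.002, -0.048, 0.999, 0.0]
contact_force: [-1.0, -0.9, -2.8]
gripper_width: 0.241
```

>>> {"name": "play_rows", "arguments": {
  "increments": [
    {"offset":[0,0,0],"twist":0,"grip":0},
    {"offset":[0,0,0],"twist":0,"grip":0},
    {"offset":[0,0,0],"twist":0,"grip":0}
  ]
}}

```text
time: 17.5
tool_pos: [0.5419, 0.0921, 0.2767]
tool_rot: [0.001, -0.048, 0.999, -0.0]
contact_force: [0.1, 0.1, -2.6]
gripper_width: 0.246
```

Run:
```python
from h import *
s=manip.state();print(s["time"],np.array(s["tool_pos"])*1000,yawy(),s["contact_force"],s["ft_torque"])
b=grab("side","k2");a=grab("top","k")
tips("side",["hole_a","dowel_near","dowel_far","cover"]);tips("top",["hole_a","cover"])
def cr(im,u,v): return cv2.resize(im[v-18:v+19,u-20:u+21],None,fx=9,fy=9,interpolation=cv2.INTER_NEAREST)
t=np.array(s["tool_pos"]);z=t[2]-.179
us=[px("side",[*q,z]).astype(int) for q in((.6306,.1,),(.4514,.083))];print(us)
cv2.imwrite("pics/k1.png",np.hstack([cr(b,*u) for u in us]))
```

```text
17.5 [541.91528549  92.07349155 276.66945815] 1.6670640238232504 [ 0.14191236  0.09982979 -2.62733187] [-0.01207733  0.02341994  0.02704249]
side tip_of hole_a 0.91 [633.7 103.8  82.1]
side tip_of hole_a 0.87 [449.6  84.   81.8]
side tip_of dowel_near 0.67 [449.9  81.8  73.8]
side tip_of dowel_far 0.98 [630.1 100.   74.8]
side tip_of cover 0.68 [ 795.3 -150.1    5.4]
side tip_of cover 0.59 [542.4  91.2  83. ]
top tip_of hole_a 0.79 [447.6  86.   82.1]
top tip_of hole_a 0.77 [630.3 103.1  79.2]
top tip_of cover 0.76 [540.6  94.6  82. ]
[array([295, 232]), array([361, 245])]
```

View pics/k1.png

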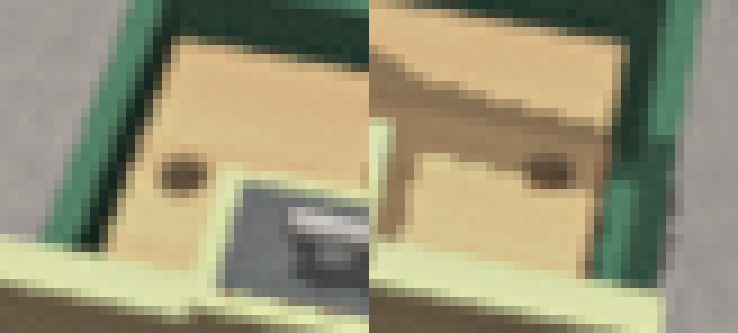

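>>> {"name": "play_rows", "arguments": {
  "increments": [
    {"offset":[0,-1,3],"twist":0,"grip":0},
    {"offset":[0,-1,6],"twist":0,"grip":0},
    {"offset":[0,-1,10],"twist":0,"grip":0},
    {"offset":[0,-1,13],"twist":0,"grip":0},
    {"offset":[0,-1,16],"twist":0,"grip":0}
  ]
}}

```text
time: 18.32
tool_pos: [0.5414, 0.091, 0.2589]
tool_rot: [-0.0, -0.048, 0.999, -0.0]
contact_force: [0.1, -0.4, -1.6]
gripper_width: 0.243
```

>>> {"name": "play_rows", "arguments": {
  "increments": [
    {"offset":[0,0,1],"twist":0,"grip":0},
    {"offset":[0,0,2],"twist":0,"grip":0},
    {"offset":[0,0,2],"twist":0,"grip":0}
  ]
}}

```text
time: 18.57
tool_pos: [0.5415, 0.0911, 0.2574]
tool_rot: [-0.0, -0.048, 0.999, -0.0]
contact_force: [0.8, -0.2, -2.2]
gripper_width: 0.246
```

Run:
```python
from h import *
s=manip.state();print(s["time"],np.array(s["tool_pos"])*1000,yawy(),s["contact_force"],s["ft_torque"],s["gripper_width"])
```

```text
18.5667 [541.45486651  91.08064909 257.40556299] 1.6670666081749193 [ 0.75950933 -0.21051505 -2.16625968] [-0.02585084 -0.00680087 -0.03371855] 0.24571390877116966
```

>>> {"name": "play_rows", "arguments": {
  "increments": [
    {"offset":[0,0,2],"twist":0,"grip":0},
    {"offset":[0,0,4],"twist":0,"grip":0},
    {"offset":[0,0,7],"twist":0,"grip":0},
    {"offset":[0,0,9],"twist":0,"grip":0},
    {"offset":[0,0,11],"twist":0,"grip":0}
  ]
}}

```text
time: 18.98
tool_pos: [0.5415, 0.0911, 0.2464]
tool_rot: [-0.0, -0.048, 0.999, 0.0]
contact_force: [0.5, -0.0, -4.0]
gripper_width: 0.246
```

>>> {"name": "play_rows", "arguments": {
  "increments": [
    {"offset":[0,0,1],"twist":0,"grip":0},
    {"offset":[0,0,2],"twist":0,"grip":0},
    {"offset":[0,0,3],"twist":0,"grip":0},
    {"offset":[0,0,4],"twist":0,"grip":0},
    {"offset":[0,0,4],"twist":0,"grip":0}
  ]
}}

```text
time: 19.4
tool_pos: [0.5415, 0.0911, 0.2425]
tool_rot: [-0.0, -0.048, 0.999, -0.0]
contact_force: [-0.4, 0.4, -2.5]
gripper_width: 0.248
```

>>> {"name": "play_rows", "arguments": {
  "increments": [
    {"offset":[0,0,1],"twist":0,"grip":0},
    {"offset":[0,0,2],"twist":0,"grip":0},
    {"offset":[0,0,2],"twist":0,"grip":0}
  ]
}}

```text
time: 19.65
tool_pos: [0.5415, 0.0911, 0.2406]
tool_rot: [0.0, -0.048, 0.999, 0.0]
contact_force: [0.5, -0.0, -2.8]
gripper_width: 0.245
```

>>> {"name": "play_rows", "arguments": {
  "increments": [
    {"offset":[0,0,1],"twist":0,"grip":0},
    {"offset":[0,0,1],"twist":0,"grip":0},
    {"offset":[0,0,1],"twist":0,"grip":0}
  ]
}}

```text
time: 19.9
tool_pos: [0.5417, 0.0911, 0.2406]
tool_rot: [0.0, -0.048, 0.999, -0.0]
contact_force: [-4.3, -0.5, 4.6]
gripper_width: 0.243
```

Contact came at the expected seated height. Releasing and rising.

>>> {"name": "play_rows", "arguments": {
  "increments": [
    {"offset":[0,0,0],"twist":0,"grip":0.3},
    {"offset":[0,0,0],"twist":0,"grip":0.4},
    {"offset":[0,0,0],"twist":0,"grip":0.5},
    {"offset":[0,0,0],"twist":0,"grip":0.5},
    {"offset":[0,0,-5],"twist":0,"grip":0.5}
  ]
}}

```text
time: 20.32
tool_pos: [0.5411, 0.091, 0.2437]
tool_rot: [-0.001, -0.048, 0.999, 0.0]
contact_force: [0.0, -0.4, -1.0]
gripper_width: 0.499
```

>>> {"name": "play_rows", "arguments": {
  "increments": [
    {"offset":[0,0,-15],"twist":0,"grip":0.5},
    {"offset":[0,0,-40],"twist":0,"grip":0.5},
    {"offset":[0,0,-75],"twist":0,"grip":0.5},
    {"offset":[0,0,-110],"twist":0,"grip":0.5},
    {"offset":[0,0,-130],"twist":0,"grip":0.5}
  ]
}}

```text
time: 20.73
tool_pos: [0.5421, 0.0911, 0.3797]
tool_rot: [0.003, -0.048, 0.999, -0.0]
contact_force: [0.6, 0.3, 0.1]
gripper_width: 0.497
```

>>> {"name": "play_rows", "arguments": {
  "increments": [
    {"offset":[40,-35,0],"twist":0,"grip":0.5},
    {"offset":[60,-70,0],"twist":0,"grip":0.5},
    {"offset":[70,-105,0],"twist":0,"grip":0.5},
    {"offset":[80,-140,0],"twist":0,"grip":0.5},
    {"offset":[90,-175,0],"twist":0,"grip":0.5}
  ]
}}

```text
time: 21.15
tool_pos: [0.4677, -0.0933, 0.3754]
tool_rot: [0.001, -0.048, 0.999, -0.0]
contact_force: [1.3, 0.3, 0.3]
gripper_width: 0.501
```

>>> {"name": "play_rows", "arguments": {
  "increments": [
    {"offset":[0,-30,0],"twist":0,"grip":0.5},
    {"offset":[0,-60,0],"twist":0,"grip":0.5},
    {"offset":[0,-85,0],"twist":0,"grip":0.5},
    {"offset":[0,-100,0],"twist":0,"grip":0.5},
    {"offset":[0,-100,0],"twist":0,"grip":0.5}
  ]
}}

```text
time: 21.57
tool_pos: [0.4784, -0.1935, 0.375]
tool_rot: [0.0, -0.046, 0.999, -0.0]
contact_force: [-0.6, 0.4, -0.1]
gripper_width: 0.499
```

Run:
```python
from h import *
s=manip.state();print(s["time"],np.array(s["tool_pos"])*1000,s["contact_force"])
a=grab("top","l");b=grab("side","l2")
for c in("side","top"): tips(c,["cover","hole_a","dowel_near","dowel_far","lid_handle","hasp_post"],2)
v=np.hstack([cv2.resize(a[140:290,190:320],None,fx=3,fy=3,interpolation=2),cv2.resize(b[160:310,250:380],None,fx=3,fy=3,interpolation=2)])
cv2.imwrite("pics/l1.png",v)
```

```text
21.5667 [ 478.36967249 -193.54079955  375.04519492] [-0.6035534   0.39580651 -0.11014433]
side tip_of cover 0.76 [543.9  91.8  44.1]
side tip_of hole_a 0.69 [633.6 101.7  44.7]
side tip_of hole_a 0.32 [602.5  -3.7  93. ]
side tip_of dowel_near 0.8 [450.4  84.2  71.4]
side tip_of dowel_far 0.65 [631.9  99.8  74.4]
side tip_of lid_handle 0.7 [517.8 285.1 255.1]
side tip_of hasp_post 0.63 [662.8 -61.9 125. ]
side tip_of hasp_post 0.62 [ 796.8 -150.3    4.8]
top tip_of cover 0.98 [538.3  94.   44.7]
top tip_of cover 0.49 [605.4  -1.2  94.7]
top tip_of hole_a 0.82 [630.8  99.9  44.5]
top tip_of hole_a 0.74 [453.   81.5  45.5]
top tip_of dowel_near 0.9 [449.2  81.4  74.2]
top tip_of dowel_far 0.78 [628.2  97.8  72.8]
top tip_of lid_handle 0.58 [522.1 293.1 257.7]
top tip_of hasp_post 0.69 [661.5 -60.8 125.3]
```

View pics/l1.png

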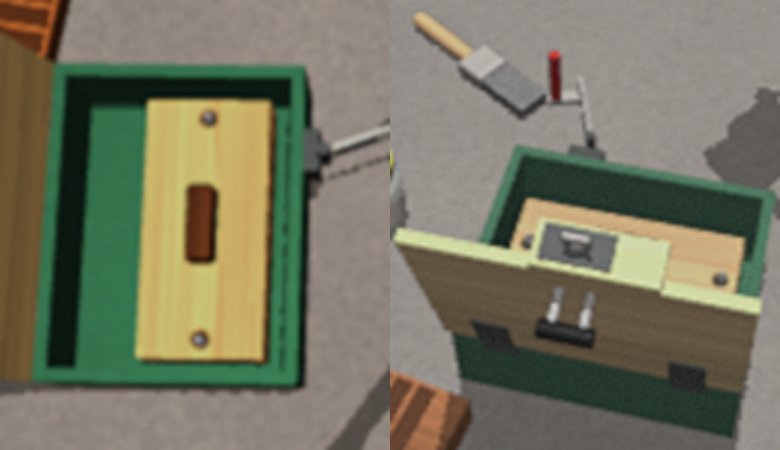

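The tenth picture shows the cover in the box with both dowel tips through its holes, at crop (209,117) and (200,340). Its height reads 44–45 mm, which is flush. The lid leans back and the hasp stands out, so I'm handing in.

```bash
python3 -c "
from plant import manip
print(manip.job_done())"
```

```text
the job is handed in; nothing more can be done
None
```

The job is done and handed in at about 22 s on the robot's clock; no verdict is reported.

- **Hasp:** I gripped the finger post and swung it out. It was last measured about 1.9 rad from shut, which is past square.
- **Lid:** I raised it by the ends of the bar handle to about 1.85 rad, past upright. It stayed there after release, with handle readings near z = 256 mm.
- **Cover:** I lowered it onto both dowels with no jamming. It touched down at the expected height with about 7 N net, and then I let go.
- **Last checks:** The final pictures show both dowel tips standing up through the holes. The cover's underside reads 44–45 mm against a target of 45 mm. The gripper was clear of everything, and the other things on the bench were never approached.
- **Disagreements:** The two cameras' position estimates differed by 2–5 mm throughout. In the last side picture one of the holes was not found, and one low-scoring hasp post hit was wrong (it lay on the brush). No check failed.

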